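Find the jar lid that rocks and press it home

ROBOT

A 7-joint arm with a two-finger parallel gripper is mounted at the origin on the work surface. World frame = base frame: x ahead of the robot, y to its left, z up, the work surface at z = 0. Lengths are in m, angles in rad, forces in N, time in s.
With the tool pointing down it reaches from about 0.4 to 0.9 m from the base axis. Payload 5.6 kg.
Tool frame: the origin (TCP) lies midway between the tips of the shut fingers; the grasp point (between the pads) lies 19 mm behind it; z points along the fingers, y is the line along which they close (so a half turn about z gives the same grasp; the last joint's range is limited). The gripper opens to 92 mm and grips with 3 to 60 N. Pads are 20 mm wide; open, the fingers measure 128 mm over their backs; the gripper's body (75 mm by 189 mm) begins 69 mm behind the grasp point.
Start: joints at [-1.251, 0.468, -0.012, 1.603, 0.006, 1.071, -0.056], TCP at [0.231, 0.608, 0.215] pointing down, gripper open.
Joint ranges: [-2.53, 2.53], [-0.31, 2.02], [-1.57, 1.55], [0.28, 2.44], [-1.29, 4.43], [0.15, 1.84], [-2.92, 2.92]. Speed limits (rad/s): [2.57, 2.57, 3.14, 3.14, 3.14, 3.14, 3.14].

INTERFACE

Orientations are given as a 3x3 rotation matrix whose columns are the frame's x, y, z axes.
In Python, from station import env, effector, solver, viewer, workorder, search_frame, tip_of gives the robot as it stands. Calls block until the motion is done:
- env.reach(position, orientation): joint-space move of the TCP to a pose.
- env.movel(position, frame=None, rate=0.15): straight line of the TCP; frame=None keeps the orientation; rate is the mean speed in m/s.
- env.goto_joints(angles): joint-space move.
- effector.release() and effector.grasp(squeeze=None): open the fingers fully, or close them until they stop; squeeze is the grip in N (None keeps the last).
- env.pause(seconds).
- solver.inverse_kinematics(position, orientation): joint angles nearest the present ones, or None.
- env.sense(): the state.
- viewer.read_camera(name): name is "side" or "top"; returns (picture, depth): 420x560x3 uint8, red, green, blue; 420x560 float32, m along the optical axis (not along the pixel's ray), 0 where there is no reading.
- viewer.camera_info(name): a dict with "intrinsics" (3x3 intrinsics, pixels), "dist_coeffs" ([k1, k2, p1, p2, k3] as OpenCV has them; the pictures are not rectified), "eye" and "rotation" of the camera in the world. Camera axes: x right, y up, looking along -z (the intrinsics and any distortion apply to the point x, -y, -z); pixel columns grow to the right and rows downward; lengths in m; the calibration is good to about 2 mm. A picture is of the moment at which its call begins. camera_info takes no time and is no camera call.
A pose or a line that the arm cannot do raises env.PlanningError and nothing moves.
- workorder.finish_job(): hands the job in; it is judged then, once.
Trained networks look in the newest picture that a camera, given by its name, has taken for a name from the list of things; names that differ only in an ending like _2 or _b are one class to them, and where a whole thing is asked for, a point or a joint stands for the part that bears it (a point fixed in the world has none). Each returns a list of dicts, best first, with "score" (0 to 1); they miss things now and then, are a little off and sometimes report something else, mostly with a low value. They report only what shows in the picture. A call takes as long as a camera call.
- search_frame(camera, name): "at" ([x, y, z] in m, in world coordinates, good to about 4 mm: the middle of the surface that is visible of it).
- tip_of(camera, name): "at" ([x, y, z] in m, in world coordinates, good to about 4 mm: a listed point, or the origin of a listed thing).
The state is a dict: "t": time; "joint_positions": joint angles; "joint_velocities": joint speeds; "tau": joint torques, N m; "ee_pos": TCP position; "tcp_rot": TCP orientation; "wrist_force": force on the tool from outside, world axes, zero at the start; "moment": the same for the moment, N m; "gripper_width": finger opening in m; "grasp_force": force on a finger pad.
Only numpy, scipy, OpenCV 4.12 (cv2) and the standard library are available. Lean on these libraries where they do the work, as an engineer would, in place of code of your own. Each camera call takes 0.05 s, during which the arm holds its last target. There are 200 camera calls.

TASK

Three of the four jar lids in the caddy are on properly and one is not: press lightly near the rim of the lids with the fingertips until you find the one that rocks, then press that one firmly at its middle until it is fully home. Finish with the fingertips still pressing down on it, so that its seal takes. Do not hammer on any lid, do not pull any lid up, lift nothing, and leave the other things on the desk as they stand.

Things in the scene. Friction and masses are not known exactly. Their poses are not given: they have to be found in the camera images.
- lid_a: One of four identical white press-on jar lids, thin blue ring on top: 66 mm across, 16 mm high, top flat and level. Origin: centre of its top face, z up. Jars are held fast in the caddy. Lid tops stand 74 to 86 mm above the desk, each a little different, so height does not tell which is loose. Three lids are home and do not give when pressed; any one of the four is not home.
- lid_b: Same as lid_a. How the loose lid (whichever it is) rocks: it lies level, but pressed near its rim (15 to 25 mm from the centre, any side) that side sinks under 1 to 3 N, up to 0.2 rad (a fingertip 20 mm wide, 24 mm from the centre, sinks about 3 mm under 5 N), then is stopped; let go, it comes back level.
- lid_d: Same as lid_a. How the loose lid (whichever it is) is seated: pressed at its middle it gives way at about 10 N and goes straight down 6 mm onto a hard stop; from then on it stays down and no longer rocks.
- lid_c: Same as lid_a: one of the four identical lids; origin at the centre of its top face, z up.
- caddy: Wooden caddy, fixed to the desk: a 190 x 190 x 30 mm block in which the four jars are sunk at 45 mm either way from its centre (90 mm from jar to jar), and on its own +y side an open trough 66 mm wide and 30 mm deep. Origin: underside, centre of the block.
- glue: Bystander: loose glue stick, 27 mm across, 88 mm high, upright in the caddy's trough; origin at its foot.
- eraser: Bystander: loose eraser, 43 x 18 x 12 mm, in the caddy's trough; origin under its centre.
- stapler: Bystander: loose red and black stapler, 125 x 34 x 55 mm, long along its x; origin under its centre.
- tape: Bystander: loose orange tape roll lying flat, 84 mm across, 18 mm high; origin under its centre.
- mug: Bystander: loose blue mug, 78 mm across, 85 mm high, handle at its +y; origin under its centre.

How it is judged:
By the outcome, as a careful person would: the job done as asked, in the order asked, and still so for the second after the job is handed in, while the arm keeps its last pose, push and grip.
It also fails if it takes over 48 s, if anything falls off the work surface, if the arm or the gripper's body presses on something with over 40 N, if the wrist force passes 120 N, or if a joint passes its speed limit or range.

## Working session

There is one attempt and no reset: what is moved stays moved. The work goes in short steps, each a Python script; the robot and the scene stay as the last script left them, time stands still between calls to the robot, and variables do not carry over. Pictures are saved under pics/ and viewed, at most 10 in all, crops included, and the job is handed in when it is done.

```bash
mkdir -p pics; ls
python3 - <<'E'
from station import *
from station import env,viewer,search_frame,tip_of
import cv2,numpy as np
for c in ("top","side"):
    p,d=viewer.read_camera(c); cv2.imwrite(f"pics/{c}0.png",p[:,:,::-1])
    print(c,viewer.camera_info(c)["eye"])
    for n in ("lid_a","caddy","glue","mug"):
        for r in tip_of(c,n)[:6]: print(n,np.round(r["at"],3),round(r["score"],2))
s=env.sense();print(s["t"],s["wrist_force"],s["gripper_width"],np.round(s["tcp_rot"],2))
E
```

```text
pics
top [0.3500273  0.00405804 1.20658287]
lid_a [0.511 0.021 0.078] 0.97
lid_a [ 0.49  -0.066  0.073] 0.81
lid_a [0.602 0.001 0.084] 0.62
lid_a [ 0.575 -0.083  0.08 ] 0.61
caddy [ 0.546 -0.035  0.001] 0.95
glue [0.624 0.082 0.004] 0.7
mug [ 0.62   0.42  -0.004] 0.65
side [ 0.44953116 -0.95258229  0.81473738]
lid_a [ 0.49  -0.062  0.072] 0.76
lid_a [ 0.576 -0.082  0.078] 0.66
lid_a [0.51  0.02  0.081] 0.57
lid_a [0.598 0.001 0.086] 0.56
caddy [ 0.543 -0.034 -0.   ] 0.7
caddy [0.619 0.08  0.006] 0.42
glue [0.62  0.082 0.004] 0.75
mug [ 0.621  0.421 -0.002] 0.58
0.5 [0.37098657 0.18156602 0.50010774] 0.09215026290598125 [[-0.93  0.35  0.  ]
 [ 0.35  0.93 -0.  ]
 [-0.   -0.   -1.  ]]
```

View pics/top0.png

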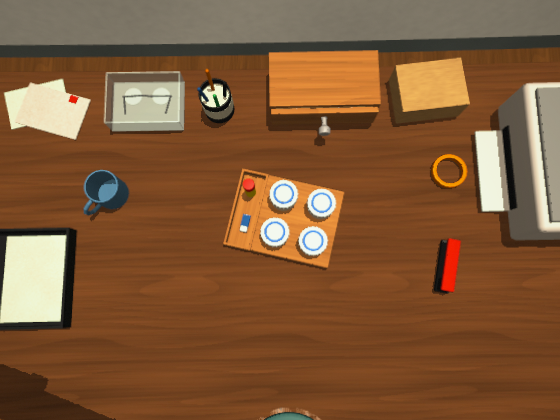

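View pics/side0.png

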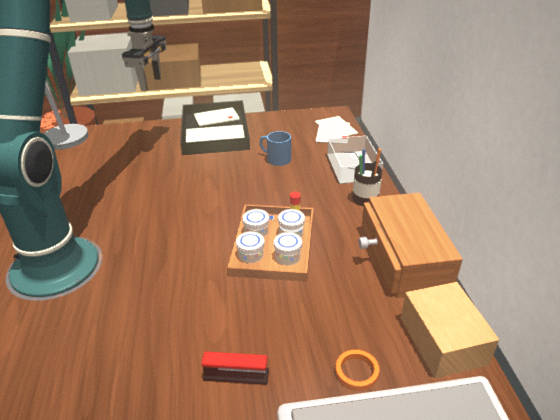

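The four lids are on the caddy at top-view pixels (284,194), (321,203), (275,232) and (313,241). The glue stick is in the trough at (249,186). The network positions agree with both views, so I'll start probing the rims.

```bash
cat > h.py <<'E'
from station import env,effector,viewer,workorder
import numpy as np
L={"p":(0.5105,0.0205,0.0795),"q":(0.600,0.001,0.085),"r":(0.5755,-0.0825,0.079),"s":(0.490,-0.064,0.0725)}
C=np.mean([v[:2] for v in L.values()],axis=0)
v=np.array(L["q"])[:2]-np.array(L["p"])[:2]+np.array(L["r"])[:2]-np.array(L["s"])[:2]
cx=v/np.linalg.norm(v)
R=np.array([[-cx[0],-cx[1],0],[-cx[1],cx[0],0],[0,0,-1]])
def F(n=1): return env.sense()["wrist_force"][2]
def down(xy,z,fmax,zmin,step=0.0005,rate=0.02):
    """step down from height z until fmax; returns (z, force) log"""
    f0=F(); log=[]
    while z>zmin:
        z-=step if log and log[-1][2]>0.4 else 2*step
        env.movel([*xy,z],R,rate=rate)
        s=env.sense(); log.append((z,s["ee_pos"][2],s["wrist_force"][2]-f0))
        if log[-1][2]>fmax: break
    return np.array(log)
E
python3 - <<'E'
from h import *
print(R[:2,:2],C)
effector.grasp(10)
n="p";c=np.array(L[n]);sgn=np.sign((c[:2]-C)@cx)
xy=c[:2]+sgn*0.021*cx
env.reach([*xy,0.13],R); print(env.sense()["t"])
env.movel([*xy,c[2]+.006],R,rate=0.1); print(env.sense()["t"])
l=down(xy,c[2]+.006,3.5,c[2]-.008)
print(np.round(l*[1e3,1e3,1],2)); print(env.sense()["t"],env.sense()["gripper_width"],env.sense()["ee_pos"][:2]-xy)
E
```

```text
[[-0.97722673  0.21219781]
 [ 0.21219781  0.97722673]] [ 0.544   -0.03125]
4.1333
4.725
[[84.5  85.   -0.46]
 [83.5  83.6  -1.03]
 [82.5  82.42 -1.06]
 [81.5  81.42 -1.33]
 [80.5  80.43 -1.65]
 [79.5  79.44 -1.48]
 [78.5  78.43 -0.9 ]
 [77.5  77.53 -0.69]
 [76.5  77.35  8.96]]
6.975 0.0004235412971932676 [ 1.59956850e-04 -8.87843708e-06]
```

```bash
cat >> h.py <<'E'
def probe(n,fmax=3.0,up=0.004):
    s=env.sense()["ee_pos"]; env.movel([s[0],s[1],0.1],R,rate=0.08)
    c=np.array(L[n]);sgn=np.sign((c[:2]-C)@cx); xy=c[:2]+sgn*0.021*cx
    env.movel([*xy,0.1],R,rate=0.12)
    env.movel([*xy,c[2]+up],R,rate=0.05); env.pause(0.25)
    l=down(xy,c[2]+up,fmax,c[2]-.010,step=0.0004)
    print(n,env.sense()["t"]); print(np.round(l*[1e3,1e3,1],2))
E
python3 - <<'E'
from h import *
probe("q")
E
```

```text
q 13.2917
[[ 8.820e+01  8.821e+01 -1.160e+00]
 [ 8.740e+01  8.732e+01 -6.200e-01]
 [ 8.660e+01  8.650e+01 -8.000e-01]
 [ 8.580e+01  8.573e+01 -1.100e-01]
 [ 8.500e+01  8.493e+01 -2.000e-02]
 [ 8.420e+01  8.415e+01  4.000e-02]
 [ 8.340e+01  8.334e+01 -1.010e+00]
 [ 8.260e+01  8.252e+01 -8.100e-01]
 [ 8.180e+01  8.173e+01  3.400e-01]
 [ 8.100e+01  8.091e+01 -3.900e-01]
 [ 8.020e+01  8.014e+01  6.300e-01]
 [ 7.980e+01  7.977e+01 -6.000e-01]
 [ 7.900e+01  7.900e+01  6.800e-01]
 [ 7.860e+01  7.875e+01 -4.200e-01]
 [ 7.780e+01  7.810e+01  2.990e+00]
 [ 7.740e+01  7.793e+01  5.070e+00]]
```

Run:
```python
from h import *
s=env.sense()["ee_pos"]; c=np.array(L["q"]); xy=c[:2]+0.021*cx
for z in (.0774,.0782,.079,.0798,.0806,.0814,.084):
    env.movel([*xy,z],R,rate=0.02); f=[];e=[]
    for _ in range(6):
        env.pause(0.04); q=env.sense(); f.append(q["wrist_force"][2]); e.append(q["ee_pos"][2])
    print(z,np.round(np.mean(e)*1e3,2),np.round(np.mean(f),2))
print(q["t"])
```

```text
0.0774 77.94 5.1
0.0782 78.18 1.77
0.079 78.81 0.56
0.0798 79.74 0.15
0.0806 80.62 0.18
0.0814 81.41 0.25
0.084 84.03 -0.13
16.825
```

```bash
cat > p2.py <<'E'
from h import *
def avg(n=5):
    f=[];e=[]
    for _ in range(n):
        env.pause(0.03); q=env.sense(); f.append(q["wrist_force"][2]); e.append(q["ee_pos"][2])
    return np.mean(e)*1e3,np.mean(f)
def probe2(n,up=0.001,low=0.009):
    s=env.sense()["ee_pos"]; env.movel([s[0],s[1],0.092],R,rate=0.1)
    c=np.array(L[n]);sgn=np.sign((c[:2]-C)@cx); xy=c[:2]+sgn*0.021*cx
    env.movel([*xy,0.092],R,rate=0.15); z=c[2]+up
    env.movel([*xy,z],R,rate=0.05); env.pause(0.2); f0=avg(8)[1]
    while z>c[2]-low:
        z-=0.0006; env.movel([*xy,z],R,rate=0.02); e,f=avg()
        print(n,round(z*1e3,1),round(e,2),round(f-f0,2))
        if f-f0>3: break
    print(env.sense()["t"])
E
python3 - <<'E'
from p2 import *
probe2("r")
# depth-based lid tops seen by the side camera
import cv2
p,d=viewer.read_camera("side"); i=viewer.camera_info("side"); cv2.imwrite("pics/side1.png",p[:,:,::-1])
Rc=np.array(i["rotation"]);eye=np.array(i["eye"]);K=np.array(i["intrinsics"]);D=np.array(i["dist_coeffs"])
vv,uu=np.mgrid[200:280,220:330]; uv=np.stack([uu,vv],-1).reshape(-1,1,2).astype(float)
n=cv2.undistortPoints(uv,K,D)[:,0]; dd=d[200:280,220:330].ravel()
P=np.c_[n[:,0]*dd,-n[:,1]*dd,-dd]@Rc.T+eye
for k,c in L.items():
    m=(np.hypot(*(P[:,:2]-c[:2]).T)<.026)&(abs(P[:,2]-.08)<.02)
    print(k,m.sum(),np.round(np.percentile(P[m,2],[10,50,90])*1e3,1))
E
```

```text
r 79.4 80.19 3.93
19.0833
p 215 [75.9 78.3 80.4]Traceback (most recent call last):
  File "<stdin>", line 12, in <module>
    return _quantile_unchecked(
        a, q, axis, out, overwrite_input, method, keepdims, weights)
    return _ureduce(a,
                    func=_quantile_ureduce_func,
    ...<5 lines>...
                    overwrite_input=overwrite_input,
                    method=method)
    r = func(a, **kwargs)
    result = _quantile(arr,
                       quantiles=q,
    ...<2 lines>...
                       out=out,
                       weights=wgt)
    slices_having_nans = np.isnan(arr[-1, ...])
                                  ~~~^^^^^^^^^
IndexError: index -1 is out of bounds for axis 0 with size 0
```

View pics/side1.png

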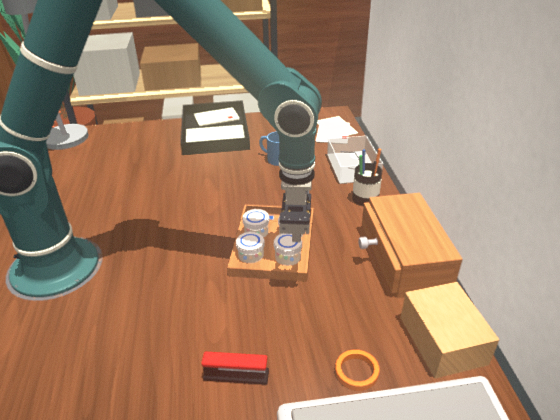

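Run:
```python
from p2 import *
probe2("s",up=0.004)
```

```text
s 75.9 75.91 -0.22
s 75.3 75.65 5.16
22.1833
```

Run:
```python
from p2 import *
probe2("q",up=-0.002,low=0.012)
```

```text
q 82.4 82.39 -0.06
q 81.8 81.78 -0.17
q 81.2 81.18 -0.1
q 80.6 80.59 -0.35
q 80.0 79.99 0.27
q 79.4 79.39 -0.3
q 78.8 78.84 0.83
q 78.2 78.28 0.98
q 77.6 77.88 4.52
28.275
```

Run:
```python
from p2 import *
c=np.array(L["q"]); s=env.sense()["ee_pos"]
env.movel([s[0],s[1],.084],R,rate=0.06); env.movel([*c[:2],.084],R,rate=0.06)
env.movel([*c[:2],.081],R,rate=0.03)
z=.081
while z>.066:
    z-=.0008; env.movel([*c[:2],z],R,rate=0.02); q=env.sense(); e,f=q["ee_pos"][2]*1e3,q["wrist_force"][2]
    print(round(z*1e3,1),round(e,2),round(f,2),round(q["t"],2))
    if f>20 or q["t"]>42: break
```

```text
80.2 80.09 -0.4 29.53
79.4 79.36 0.51 29.78
78.6 78.94 4.03 30.03
77.8 78.53 6.88 30.28
77.0 77.88 7.99 30.53
76.2 77.26 8.72 30.78
75.4 77.15 14.37 31.03
74.6 77.06 19.3 31.28
73.8 76.99 24.15 31.53
```

Run:
```python
from p2 import *
from station import tip_of
import cv2
q=env.sense();print(q["ee_pos"],q["wrist_force"],q["moment"],np.round(q["tcp_rot"],3),q["t"])
o=[]
for c,(r0,r1,c0,c1) in (("side",(180,290,210,340)),("top",(160,270,220,350))):
    p,d=viewer.read_camera(c); o.append(cv2.resize(p[r0:r1,c0:c1,::-1],None,fx=3,fy=3,interpolation=cv2.INTER_CUBIC))
    for r in tip_of(c,"lid_a"): print(c,np.round(r["at"],3),round(r["score"],2))
cv2.imwrite("pics/c2.png",np.hstack(o))
p=cv2.imread("pics/side0.png")[180:290,210:340]; t=cv2.imread("pics/top0.png")[160:270,220:350]
cv2.imwrite("pics/c0.png",cv2.resize(np.hstack([p,t]),None,fx=3,fy=3,interpolation=cv2.INTER_CUBIC))
```

```text
[0.60031555 0.00099831 0.07698845] [-8.34013256 -0.22262316 24.15399918] [0.07668935 2.12048544 0.01917921] [[-0.977  0.212  0.001]
 [ 0.212  0.977  0.001]
 [-0.     0.001 -1.   ]] 31.5333
side [ 0.546 -0.034  0.003] 0.72
side [0.513 0.018 0.08 ] 0.66
side [0.598 0.001 0.076] 0.66
side [ 0.489 -0.066  0.072] 0.6
side [ 0.575 -0.082  0.079] 0.56
top [ 0.576 -0.085  0.079] 0.86
top [0.623 0.424 0.   ] 0.66
top [ 0.488 -0.067  0.076] 0.65
```

View pics/c2.png

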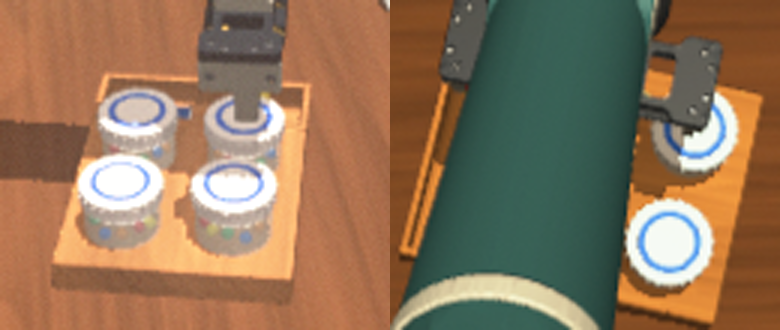

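View pics/c0.png

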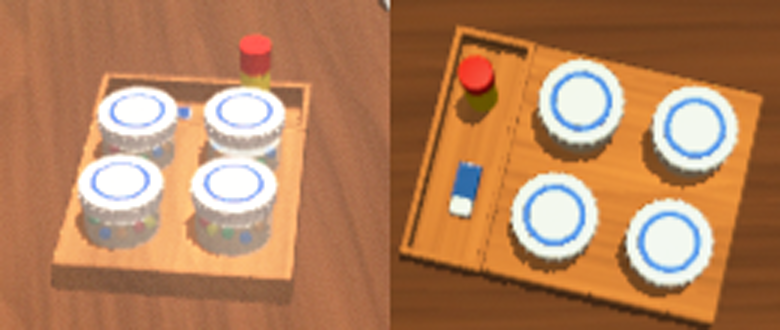

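Run:
```python
from p2 import *
import cv2
for cam in ("side","top"):
    p,d=viewer.read_camera(cam); i=viewer.camera_info(cam)
    K=np.array(i["intrinsics"]);D=np.array(i["dist_coeffs"])
    vv,uu=np.mgrid[160:290,210:350]; uv=np.stack([uu,vv],-1).reshape(-1,1,2).astype(float)
    n=cv2.undistortPoints(uv,K,D)[:,0]; dd=d[160:290,210:350].ravel(); col=p[160:290,210:350].reshape(-1,3)
    P=np.c_[n[:,0]*dd,-n[:,1]*dd,-dd]@np.array(i["rotation"]).T+np.array(i["eye"])
    for k,c in L.items():
        q=(P[:,:2]-c[:2])@np.c_[cx,[-cx[1],cx[0]]]
        m=(np.hypot(*q.T)<.027)&(abs(P[:,2]-.079)<.013)&(col.min(1)>150)
        if m.sum()<20: print(cam,k,m.sum()); continue
        A=np.c_[q[m],np.ones(m.sum())]; z=P[m,2]; 
        for _ in range(4):
            w=np.linalg.lstsq(A,z,rcond=None)[0]; g=abs(A@w-z)<.004; A,z=A[g],z[g]
        print(cam,k,len(z),"tilt",np.round(w[:2],3),"z mm",np.round(w[2]*1e3,1),"med",np.round(np.median(P[m,2])*1e3,1))
```

```text
side p 173 tilt [-0.015  0.019] z mm 78.4 med 78.4
side q 113 tilt [-0.015 -0.   ] z mm 78.0 med 77.9
side r 227 tilt [ 0.011 -0.01 ] z mm 81.1 med 81.1
side s 254 tilt [-0.007  0.008] z mm 76.6 med 76.6
top p 0
top q 0
top r 108 tilt [ 0.01  -0.041] z mm 79.1 med 79.0
top s 315 tilt [-0.008 -0.025] z mm 75.2 med 75.2
```

Run:
```python
from p2 import *
env.pause(0.5); q=env.sense(); print(q["ee_pos"][2],q["wrist_force"][2],q["t"])
print(workorder.finish_job())
```

```text
0.07701219612760374 24.622549803175243 32.3333
the job is handed in; nothing more can be done
None
```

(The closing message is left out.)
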